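# Fold down the bit rack and shut the bit case

## Task

The screwdriver-bit case stands open on the bench with its bit rack folded up. With fingertips only, push the upright bit rack down until it lies flat in the case, then swing the hinged cover over it and press it fully shut. Push gently, without forcing anything or slamming the cover, grasp and lift nothing, and leave the driver in the case and the other things on the bench where they are.

Things in the scene. Friction and masses are not known exactly. Their poses are not given: they have to be found in the camera images.
- case: Grey plastic bit case, an open tray fixed to the bench: 150 mm along its x, 220 mm along its y, 45 mm high, 4 mm walls. Origin: centre of its underside, z up. The cover's hinge line runs along y on the rim of its +x side (x +75, z 45.5 mm), which lies to the robot's left; the bit rack's hinge line runs along y near its -x side (x -55, z 34 mm), to the robot's right.
- rack (a joint): Bit rack: upright black panel hinged in the case, 85 mm from hinge line to free edge, 170 mm wide, 12 mm thick. Angle in rad: 0 = flat in the case, pointing to case +x, plain face up 40 mm above the bench (end stop); 1.57 = upright; 1.75 = end stop. Starts near upright and folds towards the cover. A friction hinge keeps it where it is left; 1 to 3 N at its edge moves it.
- rack_edge (a point): Middle of the rack's free edge, at mid thickness, 85 mm from its hinge line (which is also at mid thickness). The upright rack's plain face looks away from the cover; steel bits sit on the face towards the cover.
- cover (a joint): Cover: grey lid, 150 mm from hinge line to free edge, 220 mm wide, 20 mm thick with its inner rim. Angle in rad: 0 = shut on the case (end stop, plain outer face up, 65.5 mm above the bench); 1.57 = upright; 2.0 = end stop. Starts open, leaning back past upright. A stiff friction hinge keeps it where it is left; 1 to 4 N near its edge moves it. An upright rack blocks it.
- cover_edge (a point): Middle of the cover's free edge on its outer face: 150 mm from the hinge line, and 20 mm to the outer side of it. The open cover's outer face looks away from the case (case +x).
- driver: Loose hand driver lying in the tray along the case's y, close to the cover hinge (case x about +45 mm) and clear of the rack: black handle 24 mm thick and 75 mm long, steel shank 8 mm thick and 50 mm long. Origin: under the middle of its length, on the tray floor. Stays there.
- adapter: Black power adapter brick, 50 x 115 x 30 mm, loose on the bench; origin under its centre. Leave alone.
- heatsink: Finned metal heat sink, 60 x 60 mm, 62 mm high, loose on the bench; origin under its centre. Leave alone.
- cleaner_mid (a point): White plastic cleaner bottle, 56 mm diameter, 130 mm high, standing loose on the bench; this point is on its axis half-way up. Leave alone.
- screwjar_mid (a point): Small glass jar, black cap, 54 mm diameter, 50 mm high, loose on the bench; this point is on its axis half-way up. Leave alone.
- bitblock: Small black block, 30 x 70 x 22 mm with driver bits standing up to 38 mm high, loose on the bench; origin under its centre. Leave alone.
- screwdriver_grip (a point): Screwdriver with an orange handle lying loose on the bench; this point is at the middle of its handle. Leave alone.

How it is judged:
By the outcome, as a careful person would: the job done as asked, in the order asked, and still so for the second after the job is handed in, with the robot touching nothing.
It also fails if it takes over 58 s, if anything falls off the work surface, if the arm or the gripper's body presses on something with over 40 N, if the wrist force passes 120 N, or if a joint passes its speed limit or range.

## Robot

A 6-joint arm with a two-finger parallel gripper is mounted at the origin on the work surface. World frame = base frame: x ahead of the robot, y to its left, z up, the work surface at z = 0. Lengths are in m, angles in degrees, forces in N, time in s.
With the tool pointing down it reaches from about 0.425 to 0.925 m from the base axis. Payload 12.5 kg.
Tool frame: the origin (TCP) lies on the centre line of the jaws, within the pads' length; the fingertips stand 14 mm ahead of it and the grasp point (between the pads) lies 5 mm behind it; z points along the fingers, y is the line along which they close (so a half turn about z gives the same grasp; the last joint's range is limited). The gripper opens to 85 mm and grips with 20 to 120 N. Pads are 22 mm wide; open, the fingers measure 114 mm over their backs; the gripper's body (76 mm by 85 mm) begins 54 mm behind the grasp point. The pads swing forward as they close: fully open they stand 13 mm farther back than shut.
Start: joints at [62.303, 28.126, 89.318, -0, 62.55, -6.05], TCP at [0.231, 0.581, 0.216] pointing down, gripper open.
Joint ranges: [-177.58, 177.58], [-47.91, 125.51], [2.72, 160], [-65.01, 245.01], [3.68, 167.84], [-153.87, 153.87]. Speed limits (degrees/s): [127.2, 127.2, 159.86, 180, 180, 180].

## Interface

Orientations are given as [roll, pitch, yaw] about the fixed x, y, z axes, in that order (R = Rz(yaw) Ry(pitch) Rx(roll)).
In Python, from workcell import sense, get_image, camera_params, sign_off gives the robot as it stands.
- The arm moves only by the tool move_arm, never from a script. Its argument "plan" is a list of rows, each a list of 2 entries, a list of its own where there are three numbers: the shift along the tool's x, y, z in mm, then the turn about the tool's z in rad. In form: [[[tx, ty, tz], turn], ...]. A call has 1 to 5 rows; each row is the pose to reach, as a shift and turn from the pose commanded when the call began, along the tool's axes at that moment; what a row does not reach only later rows make up. A row lasts 1/10 s, in which the tool goes at most 50 mm and 8.59 degrees, less where a joint would pass 70% of its speed; a pose out of reach is approached as far as the arm can. A call with a gripper value outside its range is refused whole. "claw" is the opening, from 0 (shut) to 1 (fully open), set as the call begins (left out, the last holds). The fingers move at their own pace and stop on an object; "force" is the grip in N (left out, the last holds). Time passes only in rows, so rows that repeat a pose let the fingers close. It gives the time, the measured TCP pose, the force, the opening and the grip force at its end, in the units of the state.
- sense(): the state, without advancing time (a new reading comes with each control period).
- get_image(name): name is "scene" or "top"; returns the picture (400x640x3 uint8, red, green, blue); there is no depth.
- camera_params(name): a dict with "fx", "fy", "cx", "cy" (pixels), "dist_coeffs" ([k1, k2, p1, p2, k3] as OpenCV has them; the pictures are not rectified), "rvec" (rotation vector, rad) and "tvec" (3), from world to camera coordinates, as OpenCV has them. Camera axes: x right, y down, z forward; pixel columns grow to the right and rows downward; lengths in m; the calibration is good to about 2 mm. A picture is of the moment at which its call begins. camera_params takes no time and is no camera call.
- sign_off(): hands the job in; it is judged then, once.
The state is a dict: "time": time; "joint_pos": joint angles; "joint_velocities": joint speeds; "joint_torque": joint torques, N m; "position": TCP position; "tool_rot": TCP orientation; "wrist_force": force on the tool from outside, world axes, zero at the start; "moment": the same for the moment, N m; "opening": finger opening in m; "grasp_force": force on a finger pad.
Only numpy, scipy, OpenCV 4.12 (cv2) and the standard library are available. Lean on these libraries where they do the work, as an engineer would, in place of code of your own. Each camera call takes 0.05 s, during which the arm holds its last target. There are 200 camera calls.

## Working session

There is one attempt and no reset: what is moved stays moved. The work goes in short steps, Python scripts to look and compute and a tool call to move; the robot and the scene stay as the last step left them, time stands still between calls to the robot, and variables do not carry over. Pictures are saved under pics/ and viewed, at most 10 in all, crops included, and the job is handed in when it is done.

Besides the shell and the picture viewer there is one more tool, called after "Request:" by a JSON object that holds its "api" and its "payload", one argument or row to a line. move_arm: Moves the arm, as the interface text tells. Its arguments: {"type":"object","properties":{"plan":{"type":"array","items":{"type":"array"}},"claw":{"type":"number"},"force":{"type":"number"}},"required":["plan"]}

```bash
mkdir -p pics; python3 - <<'E'
from workcell import *
import cv2,numpy as np
for n in("scene","top"):
    cv2.imwrite(f"pics/{n}0.png",get_image(n)[:,:,::-1]); p=camera_params(n)
    R=cv2.Rodrigues(np.array(p["rvec"]))[0]; print(n,p["fx"],p["dist_coeffs"],(-R.T@np.array(p["tvec"]).ravel()).round(3),R.round(2).tolist())
s=sense();print(s)
E
```

```text
scene 460.9979307633637 [-0.01153499  0.          0.          0.          0.        ] [1.303 0.193 0.811] [[-0.14, 0.99, 0.02], [0.7, 0.11, -0.7], [-0.7, -0.09, -0.71]]
top 366.8040425551131 [-0.06811237  0.          0.          0.          0.        ] [0.406 0.088 0.866] [[0.02, -1.0, -0.01], [-0.99, -0.02, -0.16], [0.16, 0.01, -0.99]]
{'time': 0.1, 'joint_pos': array([ 6.23025004e+01,  2.81590111e+01,  8.93466611e+01, -7.28342257e-04,
        6.25489622e+01, -6.05040349e+00]), 'joint_velocities': array([ 0.00681702, -0.09995983, -0.14399658, -0.0163931 , -0.00292525,
       -0.041368  ]), 'joint_torque': array([ 3.94352915e-03, -6.19451737e+01, -2.62032884e+01, -8.62960587e-05,
        2.82769004e-03,  1.93928065e-05]), 'position': array([0.23043719, 0.58073851, 0.21510426]), 'tool_rot': array([-1.79945602e+02, -5.11623499e-03,  1.58353238e+02]), 'wrist_force': array([-0.21538093,  0.05737501, -0.33491563]), 'moment': array([-0.04288   ,  0.00265409, -0.02102472]), 'grasp_force': 0.0, 'opening': 0.0854013427356239}
```

View pics/scene0.png

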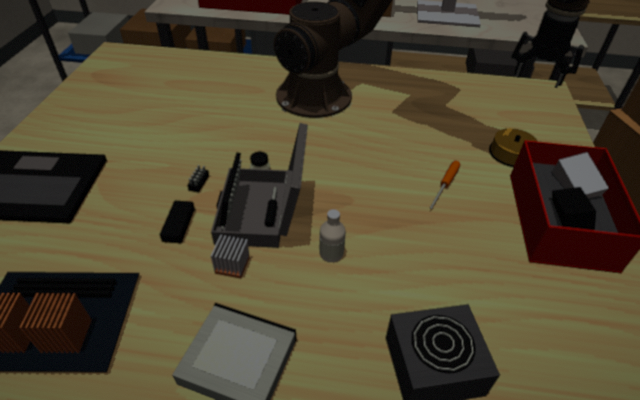

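View pics/top0.png

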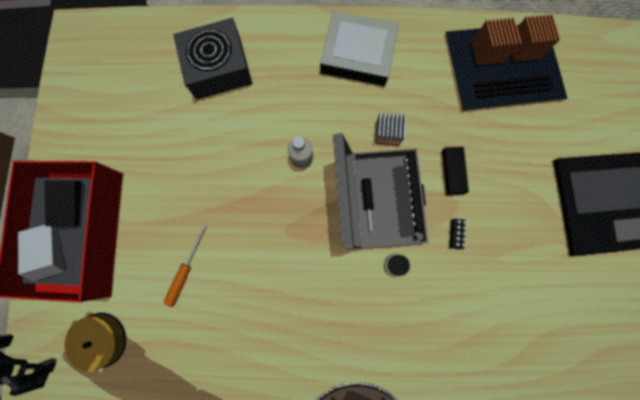

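The scene view shows the case around (260,200), with the cover on its right (edge top near (303,127)) and the rack on its left. In the top view the case is at (345–425,150–247). The heatsink, bottle, jar, adapter and bit block stand around it.

```bash
python3 - <<'E'
import cv2
a=cv2.imread("pics/scene0.png")[110:260,180:360];b=cv2.imread("pics/top0.png")[100:290,280:480]
g=lambda i,k:cv2.convertScaleAbs(cv2.resize(i,None,fx=k,fy=k,interpolation=cv2.INTER_CUBIC),alpha=1.8,beta=10)
cv2.imwrite("pics/a.png",g(a,4));cv2.imwrite("pics/b.png",g(b,3))
E
```

```text
(no output)
```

View pics/a.png

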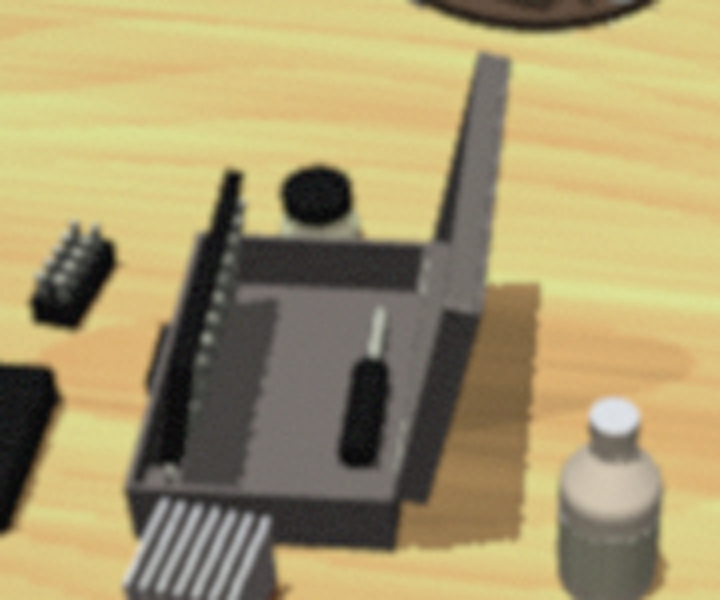

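View pics/b.png

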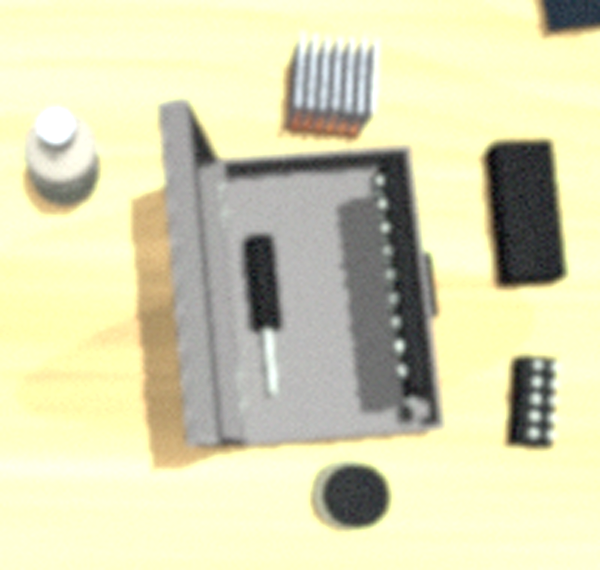

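```bash
cat > h.py <<'E'
import cv2,numpy as np
from workcell import *
P={n:camera_params(n) for n in("scene","top")}
def ray(n,uv):
    p=P[n];K=np.array([[p["fx"],0,p["cx"]],[0,p["fy"],p["cy"]],[0,0,1]])
    R=cv2.Rodrigues(np.array(p["rvec"]))[0];c=-R.T@np.array(p["tvec"]).ravel()
    q=cv2.undistortPoints(np.array([[uv]],float),K,np.array(p["dist_coeffs"]))[0,0]
    d=R.T@np.array([*q,1]);return c,d/np.linalg.norm(d)
def plane(n,uv,z):
    c,d=ray(n,uv);return c+d*(z-c[2])/d[2]
def tri(us,ut):
    (a,d),(b,e)=ray("scene",us),ray("top",ut)
    t=np.linalg.lstsq(np.c_[d,-e],b-a,rcond=None)[0];p,q=a+d*t[0],b+e*t[1]
    return (p+q)/2,np.linalg.norm(p-q)
E
python3 - <<'E'
from h import *
np.set_printoptions(precision=4,suppress=True)
S=lambda x,y:(180+x/4-.375,110+y/4-.375);T=lambda x,y:(280+x/3-.33,100+y/3-.33)
for k,s,t in [("cov out far",(482,310),(163,107)),("cov in far",(443,305),(187,103)),("cov out near",(510,60),(189,442)),("cov in near",(480,54),(217,443)),
 ("rim far right",(130,487),(411,150)),("rim near right",(198,235),(440,427)),
 ("bottle cap",(613,412),(57,125)),("jar cap",(316,193),(356,495)),("heatsink top R-near",(270,517),(361,130)),("rack end near",(235,172),(412,402))]:
    print(k,*tri(S(*s),T(*t)))
for k,t,z in[("rimFR",(411,150),.045),("rimNR",(440,427),.045),("rimFL",(222,162),.045),("rimNL",(246,443),.045),("bitblk",(535,400),.03),("adapt",(525,210),.03)]: print(k,plane("top",T(*t),z))
for k,s,z in[("rimFR",(130,487),.045),("rimFL",(397,500),.045),("rimNR",(198,235),.045)]: print("s",k,plane("scene",S(*s),z))
E
```

```text
cov out far [0.6378 0.0675 0.187 ] 0.004299143984247664
cov in far [0.6401 0.0503 0.1897] 0.0003491935346441421
cov out near [0.4245 0.0479 0.1869] 0.0022367318116073343
cov in near [0.4242 0.0305 0.1888] 0.001541759308943194
rim far right [ 0.6566 -0.1304  0.0411] 0.005036199081916681
rim near right [ 0.443  -0.1499  0.042 ] 0.0004406176337109949
bottle cap [0.643  0.1377 0.1306] 0.0011968579742398923
jar cap [ 0.3919 -0.0853  0.0441] 0.00044624670583772347
heatsink top R-near [ 0.6672 -0.0687  0.046 ] 0.04774518940240864
rack end near [ 0.4571 -0.113   0.1085] 0.003149824740267981
rimFR [ 0.6559 -0.1319  0.045 ]
rimNR [ 0.4428 -0.1488  0.045 ]
rimFL [0.6432 0.0147 0.045 ]
rimNL [ 0.4286 -0.004   0.045 ]
bitblk [ 0.4651 -0.2269  0.03  ]
adapt [ 0.6138 -0.225   0.03  ]
s rimFR [ 0.6602 -0.1261  0.045 ]
s rimFL [0.6462 0.0218 0.045 ]
s rimNR [ 0.4463 -0.1488  0.045 ]
```

Request:
{"api": "move_arm", "payload": {
  "plan": [
    [[0, 0, -30], 0.14],
    [[0, 0, -60], 0.28],
    [[-40, -24, -90], 0.42],
    [[-80, -48, -120], 0.56],
    [[-120, -72, -130], 0.7]
  ],
  "claw": 0
}}

```text
time: 0.6
position: [0.3112, 0.4753, 0.3453]
tool_rot: [179.9, -0.1, 118.0]
wrist_force: [-0.2, 0.2, 1.0]
opening: 0.0122
grasp_force: 0.0
```

Request:
{"api": "move_arm", "payload": {
  "plan": [
    [[0, 0, 0], 0.14],
    [[0, 0, 0], 0.28],
    [[0, 0, 0], 0.402],
    [[0, 0, 0], 0.402],
    [[0, 0, 0], 0.402]
  ]
}}

```text
time: 1.1
position: [0.3107, 0.4759, 0.3432]
tool_rot: [-180.0, 0.0, 95.4]
wrist_force: [0.5, -0.7, 0.4]
opening: -0.0
grasp_force: 0.0
```

Request:
{"api": "move_arm", "payload": {
  "plan": [
    [[-30, 30, 0], 0],
    [[-65, 60, 0], 0],
    [[-100, 90, 0], 0],
    [[-140, 120, 0], 0],
    [[-180, 150, 0], 0]
  ]
}}

```text
time: 1.6
position: [0.4775, 0.3089, 0.3433]
tool_rot: [-180.0, -0.0, 95.4]
wrist_force: [0.8, 0.6, 0.7]
opening: -0.0002
grasp_force: 0.0
```

Request:
{"api": "move_arm", "payload": {
  "plan": [
    [[-48, 10, 0], 0],
    [[-96, 20, 0], 0],
    [[-144, 30, 0], 0],
    [[-192, 33, 0], 0],
    [[-240, 33, 0], 0]
  ]
}}

```text
time: 2.1
position: [0.5314, 0.0724, 0.3432]
tool_rot: [-180.0, -0.0, 95.4]
wrist_force: [1.4, -0.5, 0.3]
opening: 0.0001
grasp_force: 0.0
```

Request:
{"api": "move_arm", "payload": {
  "plan": [
    [[-48, 0, 0], 0],
    [[-96, 0, 0], 0],
    [[-144, 0, 0], 0],
    [[-192, 0, 0], 0],
    [[-240, 0, 0], 0]
  ]
}}

```text
time: 2.6
position: [0.5529, -0.1666, 0.3434]
tool_rot: [180.0, -0.0, 95.4]
wrist_force: [1.0, 0.3, 0.5]
opening: -0.0001
grasp_force: 0.0
```

Request:
{"api": "move_arm", "payload": {
  "plan": [
    [[-15, 0, 0], 0],
    [[-19, 0, 0], 0],
    [[-19, 0, 0], 0],
    [[-19, 0, 0], 0]
  ]
}}

```text
time: 3.0
position: [0.5548, -0.1822, 0.3435]
tool_rot: [180.0, -0.0, 95.3]
wrist_force: [0.0, 0.1, -0.5]
opening: 0.0
grasp_force: 0.0
```

```bash
python3 - <<'E'
from h import *
s=sense();print(s["time"],s["position"],s["tool_rot"],s["wrist_force"],s["joint_pos"])
a=get_image("scene")[:,:,::-1][60:260,140:360];b=get_image("top")[:,:,::-1][110:270,300:480]
g=lambda i,k:cv2.convertScaleAbs(cv2.resize(i,None,fx=k,fy=k,interpolation=cv2.INTER_CUBIC),alpha=1.8,beta=10)
A=g(a,3);B=g(b,3)
cv2.imwrite("pics/c.png",A)
E
```

```text
3.0 [ 0.55476836 -0.18215993  0.34351132] [ 1.79993541e+02 -1.72563192e-02  9.53377535e+01] [ 0.04419086  0.08539118 -0.52285632] [-2.46664496e+01  1.89353128e+01  8.44881023e+01  1.86838195e-02
  7.65796215e+01 -3.00085390e+01]
```

View pics/c.png

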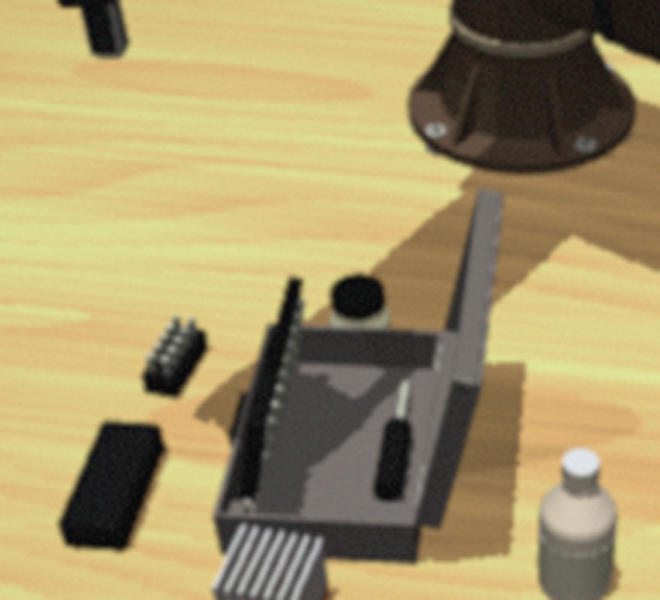

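The fingertips are at crop (110,55), right of the case, and everything is untouched. Next I descend beside the rack's plain face.

Request:
{"api": "move_arm", "payload": {
  "plan": [
    [[0, 0, 45], 0],
    [[0, 0, 95], 0],
    [[0, 0, 145], 0],
    [[0, 0, 195], 0],
    [[0, 0, 222], 0]
  ]
}}

```text
time: 3.6
position: [0.5535, -0.1819, 0.1181]
tool_rot: [-179.8, -0.1, 95.3]
wrist_force: [0.2, -0.9, -0.1]
opening: -0.0
grasp_force: 0.0
```

Request:
{"api": "move_arm", "payload": {
  "plan": [
    [[4, 0, 7], 0],
    [[10, 0, 7], 0],
    [[15, 0, 7], 0],
    [[20, 0, 7], 0],
    [[25, 0, 7], 0]
  ]
}}

```text
time: 4.1
position: [0.553, -0.1583, 0.1158]
tool_rot: [179.9, 0.1, 95.2]
wrist_force: [0.4, -0.9, -0.7]
opening: -0.0001
grasp_force: 0.0
```

Request:
{"api": "move_arm", "payload": {
  "plan": [
    [[3, 0, 0], 0],
    [[6, 0, 0], 0],
    [[9, 0, 0], 0],
    [[12, 0, 0], 0],
    [[15, 0, 0], 0]
  ]
}}

```text
time: 4.6
position: [0.5511, -0.1436, 0.1143]
tool_rot: [-180.0, -0.0, 95.2]
wrist_force: [0.5, 0.3, 0.0]
opening: -0.0
grasp_force: 0.0
```

Request:
{"api": "move_arm", "payload": {
  "plan": [
    [[3, 0, 0], 0],
    [[6, 0, 0], 0],
    [[9, 0, 0], 0],
    [[12, 0, 0], 0],
    [[15, 0, 0], 0]
  ]
}}

```text
time: 5.1
position: [0.5497, -0.1286, 0.1144]
tool_rot: [-180.0, -0.0, 95.2]
wrist_force: [0.3, 0.1, 0.2]
opening: 0.0
grasp_force: 0.0
```

Request:
{"api": "move_arm", "payload": {
  "plan": [
    [[2, 0, 0], 0],
    [[4, 0, 0], 0],
    [[6, 0, 0], 0],
    [[8, 0, 0], 0],
    [[10, 0, 0], 0]
  ]
}}

```text
time: 5.6
position: [0.5488, -0.1188, 0.1144]
tool_rot: [180.0, -0.0, 95.2]
wrist_force: [0.2, -1.1, 0.5]
opening: 0.0002
grasp_force: 0.0
```

Request:
{"api": "move_arm", "payload": {
  "plan": [
    [[2, 0, 0], 0],
    [[4, 0, 0], 0],
    [[6, 0, 0], 0],
    [[8, 0, 0], 0],
    [[10, 0, 0], 0]
  ]
}}

```text
time: 6.1
position: [0.5479, -0.1088, 0.1144]
tool_rot: [180.0, -0.0, 95.2]
wrist_force: [0.3, -0.2, 0.1]
opening: -0.0002
grasp_force: 0.0
```

```bash
python3 - <<'E'
from h import *
g=lambda i,k:cv2.convertScaleAbs(cv2.resize(i,None,fx=k,fy=k,interpolation=cv2.INTER_CUBIC),alpha=1.8,beta=10)
cv2.imwrite("pics/d.png",g(get_image("scene")[:,:,::-1][60:260,180:340],3))
E
```

```text
(no output)
```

View pics/d.png

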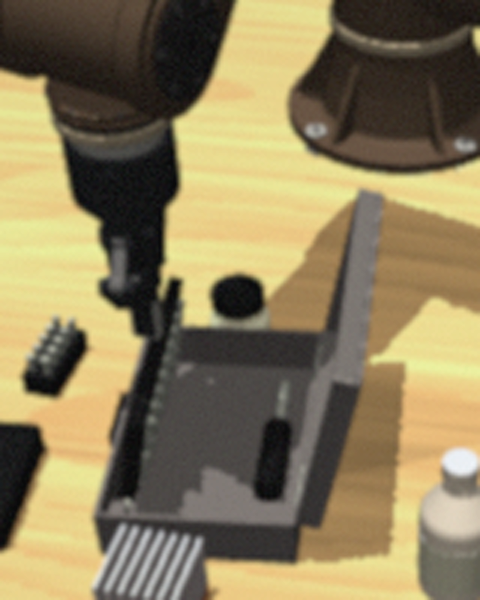

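The fingertip is at crop (150,330), beside the top of the rack edge and about to touch. I'll continue in small steps.

Request:
{"api": "move_arm", "payload": {
  "plan": [
    [[2, 0, 0], 0],
    [[4, 0, 0], 0],
    [[6, 0, 0], 0],
    [[8, 0, 0], 0],
    [[10, 0, 0], 0]
  ]
}}

```text
time: 6.65
position: [0.547, -0.0988, 0.1144]
tool_rot: [180.0, -0.0, 95.2]
wrist_force: [0.2, 0.4, 0.2]
opening: 0.0003
grasp_force: 0.0
```

```bash
python3 - <<'E'
from h import *
s=sense();print(s["wrist_force"],s["moment"])
g=lambda i,k:cv2.convertScaleAbs(cv2.resize(i,None,fx=k,fy=k,interpolation=cv2.INTER_CUBIC),alpha=2,beta=15)
a=g(get_image("scene")[:,:,::-1][130:240,200:320],5);b=g(get_image("top")[:,:,::-1][130:260,330:450],4)
o=np.zeros((550,800,3),np.uint8);a=cv2.resize(a,None,fx=.66,fy=.66);b=cv2.resize(b,None,fx=.8,fy=.8);o[:a.shape[0],:a.shape[1]]=a;o[:b.shape[0],400:400+b.shape[1]]=b
cv2.imwrite("pics/e.png",o)
E
```

```text
[0.17262981 0.39750287 0.16805087] [-0.04354802  0.06969654  0.00013448]
```

View pics/e.png

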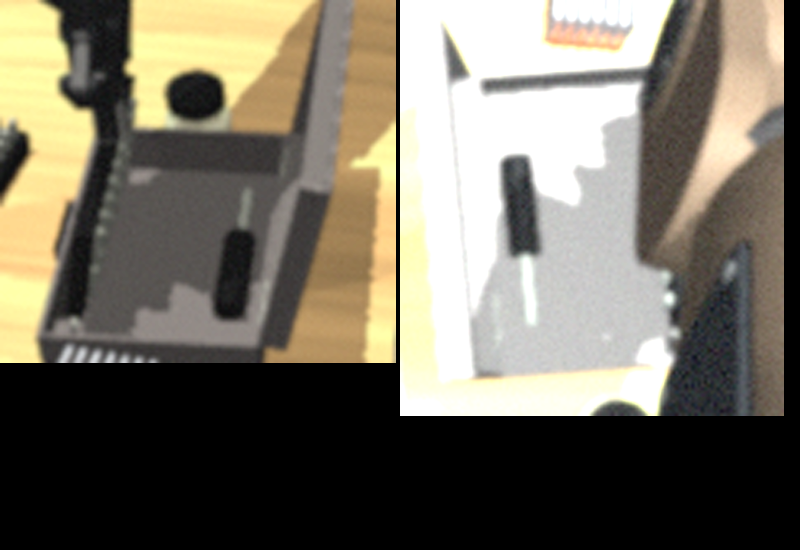

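The rack has not moved and the force is about zero. The fingertip, at crop (110,140), may be above or short of the rack, so I'll check by projecting points.

```bash
cat >> h.py <<'E'
C=np.array([.544,-.0646]);ang=np.radians(5.2)
EX=np.array([-np.sin(ang),np.cos(ang)]);EY=np.array([-np.cos(ang),-np.sin(ang)])
def world(x,y,z): return np.array([*(C+x/1e3*EX+y/1e3*EY),z/1e3])
def proj(n,p):
    q=P[n];K=np.array([[q["fx"],0,q["cx"]],[0,q["fy"],q["cy"]],[0,0,1]])
    return cv2.projectPoints(np.array([p],float),np.array(q["rvec"]),np.array(q["tvec"]),K,np.array(q["dist_coeffs"]))[0].ravel()
E
python3 - <<'E'
from h import *
crop=lambda uv:((uv-[200,130])*3.3).round(0)
p=sense()["position"]
for d in(0,14,20):print("tip",d,crop(proj("scene",p-[0,0,d/1e3])))
for f in(1.2,1.4,1.57,1.7):
    e=lambda y:world(-55+85*np.cos(f),y,34+85*np.sin(f)); print(f,[crop(proj("scene",e(y))) for y in(85,0,-85)],[((proj("top",e(y))-[280,100])*3).round() for y in(85,-85)])
E
```

```text
tip 0 [114. 151.]
tip 14 [116. 166.]
tip 20 [117. 173.]
1.2 [array([149.,  76.]), array([128., 153.]), array([105., 240.])] [array([391., 393.]), array([364., 154.])]
1.4 [array([126.,  70.]), array([104., 147.]), array([ 79., 233.])] [array([416., 391.]), array([389., 150.])]
1.57 [array([106.,  68.]), array([ 83., 145.]), array([ 57., 231.])] [array([438., 389.]), array([409., 149.])]
1.7 [array([91., 68.]), array([ 67., 145.]), array([ 41., 231.])] [array([453., 388.]), array([424., 148.])]
```

```bash
python3 - <<'E'
from h import *
a=cv2.imread("pics/scene0.png",0);b=cv2.cvtColor(get_image("scene"),cv2.COLOR_RGB2GRAY)
c=cv2.imread("pics/top0.png",0);d=cv2.cvtColor(get_image("top"),cv2.COLOR_RGB2GRAY)
for r in(178,186,194,202,210,218,224):print(r,a[r,214:248].tolist(),"\n   ",b[r,214:248].tolist())
E
```

```text
178 [100, 100, 100, 99, 99, 100, 100, 99, 100, 100, 99, 91, 74, 46, 23, 12, 5, 10, 5, 9, 24, 40, 41, 34, 28, 25, 20, 18, 20, 20, 19, 21, 21, 22] 
    [108, 108, 108, 108, 107, 108, 107, 108, 106, 107, 107, 98, 79, 51, 24, 7, 7, 5, 2, 9, 25, 42, 41, 36, 31, 24, 23, 21, 22, 24, 22, 22, 24, 20]
186 [100, 101, 100, 101, 101, 100, 100, 100, 100, 88, 67, 40, 17, 7, 7, 7, 8, 5, 18, 26, 32, 34, 34, 31, 32, 34, 35, 35, 36, 33, 34, 32, 31, 30] 
    [109, 109, 109, 108, 108, 108, 109, 109, 107, 95, 72, 44, 19, 7, 5, 8, 1, 6, 19, 32, 34, 36, 36, 34, 35, 37, 38, 38, 39, 37, 37, 35, 35, 35]
194 [97, 98, 97, 97, 88, 60, 29, 37, 43, 32, 12, 5, 6, 10, 6, 14, 46, 71, 63, 43, 31, 30, 31, 31, 31, 32, 31, 30, 31, 31, 32, 33, 30, 36] 
    [104, 106, 105, 105, 94, 65, 33, 38, 41, 28, 15, 10, 8, 10, 9, 16, 39, 51, 49, 41, 35, 32, 35, 34, 35, 35, 35, 36, 35, 34, 35, 36, 37, 36]
202 [97, 95, 78, 47, 30, 43, 43, 28, 11, 1, 2, 3, 2, 8, 21, 30, 30, 27, 27, 30, 31, 32, 31, 30, 32, 31, 33, 31, 32, 33, 32, 35, 43, 52] 
    [106, 102, 84, 51, 31, 45, 48, 31, 11, 2, 4, 6, 6, 10, 23, 33, 32, 32, 32, 33, 34, 35, 36, 36
[... 159 characters left out ...]
, 48, 56, 57, 57] 
    [105, 104, 93, 73, 48, 24, 14, 10, 4, 3, 4, 1, 9, 27, 40, 42, 37, 33, 36, 36, 35, 35, 34, 35, 34, 35, 35, 35, 36, 34, 36, 35, 35, 36]
218 [88, 63, 38, 17, 10, 11, 6, 2, 1, 1, 2, 2, 12, 27, 31, 32, 31, 32, 32, 32, 32, 33, 31, 32, 32, 33, 32, 33, 36, 46, 54, 57, 58, 57] 
    [95, 68, 42, 22, 11, 13, 10, 6, 2, 0, 4, 4, 17, 29, 33, 35, 36, 34, 35, 35, 37, 34, 36, 34, 36, 34, 35, 35, 35, 36, 35, 35, 34, 35]
224 [44, 24, 11, 10, 9, 10, 2, 0, 1, 3, 4, 22, 30, 31, 32, 31, 32, 33, 33, 31, 31, 32, 31, 31, 33, 31, 33, 43, 53, 58, 58, 57, 58, 58] 
    [49, 25, 17, 11, 12, 9, 5, 1, 3, 0, 11, 23, 33, 34, 35, 36, 34, 36, 36, 36, 35, 36, 34, 33, 35, 35, 37, 45, 55, 61, 60, 54, 51, 50]
```

```bash
python3 - <<'E'
from h import *
p=np.array([.5548,-.1822,.3435])
for d in(0,14):print("tip c",d,(proj("scene",p-[0,0,d/1e3])-[140,60])*3)
p=sense()["position"];print(p,[proj("scene",p-[0,0,d/1e3]) for d in(-10,0,14)])
g=lambda i,k:cv2.convertScaleAbs(cv2.resize(i,None,fx=k,fy=k,interpolation=cv2.INTER_CUBIC),alpha=3,beta=20)
cv2.imwrite("pics/f.png",g(get_image("scene")[:,:,::-1][140:220,205:285],7))
E
```

```text
tip c 0 [113.51083209  73.24034617]
tip c 14 [117.79870807  92.45272651]
[ 0.54704852 -0.09893011  0.11437447] [array([233.81407155, 172.46506182]), array([234.31628834, 175.79617406]), array([235.00825996, 180.38482713])]
```

View pics/f.png

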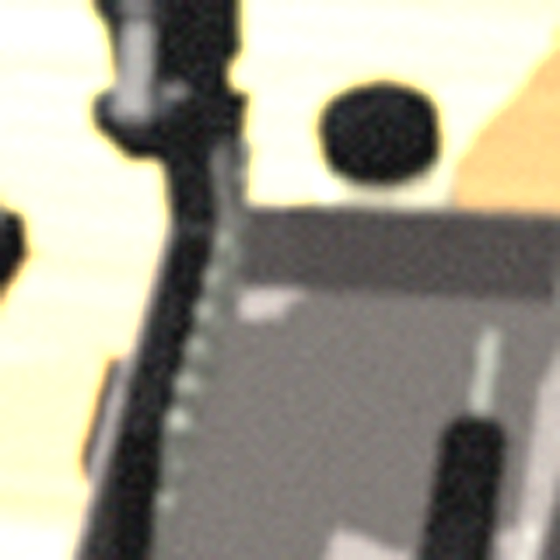

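The grey finger pad ends near full-image pixel (237,174), so the real tip is higher than assumed and is passing over the rack's edge. I'll go back, lower by 28 mm and push again.

Request:
{"api": "move_arm", "payload": {
  "plan": [
    [[-20, 0, 0], 0],
    [[-45, 0, 0], 0],
    [[-70, 0, 0], 0],
    [[-80, 0, 0], 0],
    [[-80, 0, 0], 0]
  ]
}}

```text
time: 7.4
position: [0.5542, -0.1795, 0.1142]
tool_rot: [180.0, -0.0, 95.1]
wrist_force: [-0.2, -0.1, 1.0]
opening: -0.0001
grasp_force: 0.0
```

Request:
{"api": "move_arm", "payload": {
  "plan": [
    [[0, 0, 10], 0],
    [[0, 0, 20], 0],
    [[5, 0, 28], 0],
    [[12, 0, 28], 0],
    [[20, 0, 28], 0]
  ]
}}

```text
time: 7.9
position: [0.5523, -0.1577, 0.086]
tool_rot: [-180.0, -0.0, 95.2]
wrist_force: [-0.3, 0.3, -0.6]
opening: 0.0002
grasp_force: 0.0
```

Request:
{"api": "move_arm", "payload": {
  "plan": [
    [[4, 0, 0], 0],
    [[8, 0, 0], 0],
    [[12, 0, 0], 0],
    [[15, 0, 0], 0],
    [[18, 0, 0], 0]
  ]
}}

```text
time: 8.4
position: [0.5509, -0.1407, 0.0865]
tool_rot: [180.0, 0.0, 95.2]
wrist_force: [-0.8, 0.2, -0.5]
opening: -0.0001
grasp_force: 0.0
```

Request:
{"api": "move_arm", "payload": {
  "plan": [
    [[2, 0, 0], 0],
    [[4, 0, 0], 0],
    [[6, 0, 0], 0],
    [[8, 0, 0], 0],
    [[10, 0, 0], 0]
  ]
}}

```text
time: 8.9
position: [0.5499, -0.1307, 0.0864]
tool_rot: [180.0, -0.0, 95.2]
wrist_force: [0.2, -0.0, 0.6]
opening: -0.0001
grasp_force: 0.0
```

Request:
{"api": "move_arm", "payload": {
  "plan": [
    [[2, 0, 0], 0],
    [[4, 0, 0], 0],
    [[6, 0, 0], 0],
    [[8, 0, 0], 0],
    [[10, 0, 0], 0]
  ]
}}

```text
time: 9.4
position: [0.5491, -0.1209, 0.0864]
tool_rot: [180.0, 0.0, 95.2]
wrist_force: [-0.1, -1.8, -0.9]
opening: -0.0003
grasp_force: 0.6
```

Contact at −1.8 N. Now I follow the arc.

Request:
{"api": "move_arm", "payload": {
  "plan": [
    [[3, 0, 0], 0],
    [[6, 0, 0], 0],
    [[9, 0, 0], 0],
    [[12, 0, 0], 0],
    [[15, 0, 0], 0]
  ]
}}

```text
time: 9.9
position: [0.5477, -0.1057, 0.0864]
tool_rot: [180.0, -0.0, 95.2]
wrist_force: [-0.4, -1.3, -0.1]
opening: 0.0003
grasp_force: 0.6
```

Request:
{"api": "move_arm", "payload": {
  "plan": [
    [[2, 0, 1], 0],
    [[4, 0, 1.5], 0],
    [[6, 0, 2], 0],
    [[8, 0, 3], 0],
    [[11, 0, 4], 0]
  ]
}}

```text
time: 10.4
position: [0.5467, -0.0949, 0.0822]
tool_rot: [-180.0, -0.0, 95.2]
wrist_force: [-0.8, -1.3, -0.5]
opening: -0.0001
grasp_force: 0.5
```

```bash
python3 - <<'E'
from h import *
b=get_image("scene")[:,:,::-1]; a=cv2.imread("pics/scene0.png")
g=lambda i,k:cv2.convertScaleAbs(cv2.resize(i,None,fx=k,fy=k,interpolation=cv2.INTER_CUBIC),alpha=3,beta=20)
cv2.imwrite("pics/g.png",g(b[120:250,195:325],4.5))
for f in(.9,1,1.1,1.2): print(f,[((proj("scene",world(-55+85*np.cos(f),y,34+85*np.sin(f)))-[195,120])*4.5).round() for y in(85,0,-85)])
p=sense()["position"];print(p,[(proj("scene",p-[0,0,d/1e3])-[195,120])*4.5 for d in(-10,0,14)])
E
```

```text
0.9 [array([268., 169.]), array([243., 275.]), array([215., 393.])]
1 [array([255., 161.]), array([228., 267.]), array([199., 385.])]
1.1 [array([240., 155.]), array([213., 260.]), array([183., 378.])]
1.2 [array([225., 149.]), array([197., 254.]), array([166., 372.])]
[ 0.54654438 -0.09447793  0.08212172] [array([190.54697164, 284.01256877]), array([192.65516051, 298.36681894]), array([195.56082783, 318.14652977])]
```

View pics/g.png

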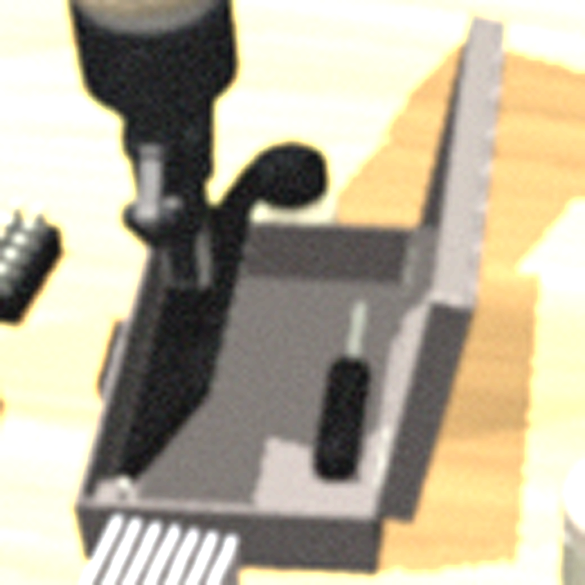

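The rack has folded to about 0.9 rad (its end is at crop (212,395)) and the tip is on the plain face. I'll keep following the arc.

Request:
{"api": "move_arm", "payload": {
  "plan": [
    [[3, 0, 1.5], 0],
    [[6, 0, 3], 0],
    [[9, 0, 4.5], 0],
    [[12, 0, 6.5], 0],
    [[15, 0, 8.5], 0]
  ]
}}

```text
time: 10.95
position: [0.5453, -0.0798, 0.0737]
tool_rot: [180.0, -0.0, 95.2]
wrist_force: [-0.3, -1.4, 0.7]
opening: 0.0002
grasp_force: 0.5
```

Request:
{"api": "move_arm", "payload": {
  "plan": [
    [[3, 0, 2.5], 0],
    [[6, 0, 4.5], 0],
    [[9, 0, 7], 0],
    [[11, 0, 10], 0],
    [[13, 0, 13], 0]
  ]
}}

```text
time: 11.45
position: [0.5441, -0.0668, 0.0607]
tool_rot: [180.0, -0.0, 95.2]
wrist_force: [-0.2, 0.1, 1.8]
opening: -0.0002
grasp_force: 0.5
```

Request:
{"api": "move_arm", "payload": {
  "plan": [
    [[2, 0, 3], 0],
    [[4, 0, 6], 0],
    [[6, 0, 9], 0],
    [[7, 0, 12], 0],
    [[8, 0, 15], 0]
  ]
}}

```text
time: 11.95
position: [0.5433, -0.059, 0.0456]
tool_rot: [-180.0, -0.0, 95.2]
wrist_force: [-0.0, 0.9, 1.6]
opening: -0.0002
grasp_force: 0.5
```

Request:
{"api": "move_arm", "payload": {
  "plan": [
    [[0, 0, 1], 0],
    [[0, 0, 2], 0],
    [[0, 0, 3], 0],
    [[0, 0, 4], 0],
    [[0, 0, 5], 0]
  ]
}}

```text
time: 12.45
position: [0.5434, -0.0592, 0.0409]
tool_rot: [180.0, -0.0, 95.2]
wrist_force: [-1.2, 0.2, 1.6]
opening: 0.0002
grasp_force: 0.4
```

Request:
{"api": "move_arm", "payload": {
  "plan": [
    [[0, 0, 0.5], 0],
    [[0, 0, 1], 0],
    [[0, 0, 1.5], 0],
    [[0, 0, 2], 0]
  ]
}}

```text
time: 12.85
position: [0.5434, -0.0592, 0.0388]
tool_rot: [180.0, -0.0, 95.2]
wrist_force: [0.4, 0.6, 0.8]
opening: -0.0002
grasp_force: 0.4
```

Request:
{"api": "move_arm", "payload": {
  "plan": [
    [[0, 0, 0.5], 0],
    [[0, 0, 1], 0],
    [[0, 0, 1.5], 0],
    [[0, 0, 2], 0]
  ]
}}

```text
time: 13.25
position: [0.5434, -0.0592, 0.0368]
tool_rot: [180.0, -0.0, 95.2]
wrist_force: [0.5, 0.2, 0.4]
opening: 0.0001
grasp_force: 0.4
```

Request:
{"api": "move_arm", "payload": {
  "plan": [
    [[0, 0, 0.5], 0],
    [[0, 0, 1], 0],
    [[0, 0, 1.5], 0]
  ]
}}

```text
time: 13.55
position: [0.5434, -0.0591, 0.0353]
tool_rot: [180.0, -0.0, 95.2]
wrist_force: [0.1, 1.0, 0.9]
opening: -0.0003
grasp_force: 0.4
```

```bash
python3 - <<'E'
from h import *
b=get_image("scene")[:,:,::-1]
g=lambda i,k:cv2.convertScaleAbs(cv2.resize(i,None,fx=k,fy=k,interpolation=cv2.INTER_CUBIC),alpha=3,beta=20)
cv2.imwrite("pics/h.png",g(b[140:250,205:315],5))
for f in(0,.1,.2): print(f,[((proj("scene",world(-55+85*np.cos(f)-6*np.sin(f),y,34+85*np.sin(f)+6*np.cos(f)))-[205,140])*5).round() for y in(85,-85)])
s=sense();p=s["position"];print(p,s["wrist_force"],[(proj("scene",p-[0,0,d/1e3])-[205,140])*5 for d in(-10,0,14)])
E
```

```text
0 [array([321., 185.]), array([273., 434.])]
0.1 [array([318., 172.]), array([269., 421.])]
0.2 [array([314., 159.]), array([264., 409.])]
[ 0.54337293 -0.05913377  0.03528365] [ 0.61427677  0.01048846 -0.0741773 ] [array([246.48732447, 292.20154675]), array([248.21847528, 307.19354263]), array([250.60551615, 327.86117676])]
```

View pics/h.png

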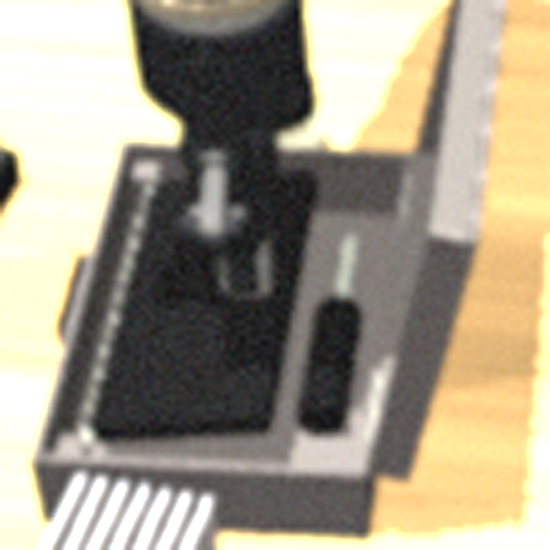

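The rack is almost flat: its corners are at crop (315,175) and (272,428), about 0.05 rad. I'll press a little further and watch the force. The viewing budget is used, so checks are numeric from here.

Request:
{"api": "move_arm", "payload": {
  "plan": [
    [[0, 0, 0.5], 0],
    [[0, 0, 1], 0],
    [[0, 0, 1.5], 0]
  ]
}}

```text
time: 13.9
position: [0.5434, -0.0592, 0.0339]
tool_rot: [180.0, -0.0, 95.2]
wrist_force: [0.2, 0.4, 0.8]
opening: -0.0001
grasp_force: 0.4
```

Request:
{"api": "move_arm", "payload": {
  "plan": [
    [[0, 0, 0.5], 0],
    [[0, 0, 1], 0],
    [[0, 0, 1.5], 0]
  ]
}}

```text
time: 14.2
position: [0.5434, -0.0591, 0.0323]
tool_rot: [180.0, -0.0, 95.2]
wrist_force: [0.0, 0.6, 1.6]
opening: 0.0
grasp_force: 0.4
```

Request:
{"api": "move_arm", "payload": {
  "plan": [
    [[0, 0, 0.5], 0],
    [[0, 0, 1], 0]
  ]
}}

```text
time: 14.4
position: [0.5434, -0.0592, 0.0313]
tool_rot: [180.0, -0.0, 95.2]
wrist_force: [0.6, 0.8, 1.5]
opening: 0.0003
grasp_force: 0.4
```

Request:
{"api": "move_arm", "payload": {
  "plan": [
    [[0, 0, 0.5], 0],
    [[0, 0, 1], 0]
  ]
}}

```text
time: 14.6
position: [0.5434, -0.0591, 0.0303]
tool_rot: [180.0, -0.0, 95.2]
wrist_force: [0.1, 1.6, 1.3]
opening: 0.0001
grasp_force: 0.4
```

Request:
{"api": "move_arm", "payload": {
  "plan": [
    [[0, 0, 0.5], 0],
    [[0, 0, 1], 0]
  ]
}}

```text
time: 14.8
position: [0.5434, -0.0591, 0.0293]
tool_rot: [180.0, -0.0, 95.2]
wrist_force: [-0.3, 0.2, 0.2]
opening: 0.0003
grasp_force: 0.4
```

Request:
{"api": "move_arm", "payload": {
  "plan": [
    [[0, 0, 0.5], 0],
    [[0, 0, 1], 0]
  ]
}}

```text
time: 15.0
position: [0.5434, -0.0592, 0.0283]
tool_rot: [180.0, -0.0, 95.2]
wrist_force: [0.0, 0.1, 0.0]
opening: 0.0003
grasp_force: 0.4
```

Request:
{"api": "move_arm", "payload": {
  "plan": [
    [[0, 0, 0.5], 0],
    [[0, 0, 1], 0]
  ]
}}

```text
time: 15.2
position: [0.5434, -0.0591, 0.0273]
tool_rot: [180.0, -0.0, 95.2]
wrist_force: [-0.2, 0.6, 0.9]
opening: 0.0003
grasp_force: 0.4
```

Request:
{"api": "move_arm", "payload": {
  "plan": [
    [[0, 0, 0.5], 0],
    [[0, 0, 1], 0]
  ]
}}

```text
time: 15.4
position: [0.5434, -0.0592, 0.0263]
tool_rot: [180.0, -0.0, 95.2]
wrist_force: [-0.1, 0.2, 0.6]
opening: -0.0002
grasp_force: 0.4
```

```bash
cat > rk.py <<'E'
from h import *
# plain-face edge profile: dark rack -> lighter tray along case x at z=40, for several y
b=cv2.cvtColor(get_image("scene"),cv2.COLOR_RGB2GRAY)
t=cv2.cvtColor(get_image("top"),cv2.COLOR_RGB2GRAY)
for y in(-70,-50,60,75):
    xs=np.arange(0,56,4)
    s=lambda im,n:[int(im[int(round(v)),int(round(u))]) for u,v in(proj(n,world(x,y,40)) for x in xs)]
    print(y,s(b,"scene"),s(t,"top"))
# far end of rack: along y at x=0
print([int(b[int(round(v)),int(round(u))]) for u,v in(proj("scene",world(0,y,40)) for y in range(-110,-60,3))])
for f in(0,.03,.06,.1):print(f,proj("scene",world(0-6*np.sin(f),-85,34+55*np.sin(f)+6*np.cos(f))))
E
python3 rk.py
```

```text
-70 [12, 8, 8, 12, 9, 11, 7, 13, 27, 33, 7, 4, 6, 6] [75, 33, 29, 30, 41, 45, 35, 34, 71, 130, 144, 152, 152, 153]
-50 [9, 4, 6, 4, 5, 5, 7, 12, 34, 34, 10, 11, 8, 10] [115, 98, 50, 32, 30, 32, 43, 41, 29, 70, 101, 127, 129, 139]
60 [2, 8, 8, 6, 6, 5, 3, 6, 33, 36, 35, 35, 34, 35] [85, 86, 85, 84, 83, 86, 85, 86, 86, 86, 86, 87, 86, 88]
75 [6, 4, 6, 5, 3, 5, 3, 8, 20, 23, 21, 21, 20, 20] [86, 89, 89, 88, 91, 90, 86, 90, 90, 89, 90, 89, 87, 91]
[30, 48, 52, 43, 34, 22, 6, 1, 1, 7, 11, 8, 13, 8, 10, 9, 11]
0 [246.35269549 226.18181071]
0.03 [246.20382385 225.6846828 ]
0.06 [246.054984   225.18850916]
0.1 [245.85681651 224.52922109]
```

```bash
cat > rk2.py <<'E'
from h import *
b=np.mean([cv2.cvtColor(get_image("scene"),cv2.COLOR_RGB2GRAY) for _ in range(4)],0)
for x in(0,10,20,26):
  for y in(85,):
    out=[]
    for z in np.arange(28,66,2):
        u,v=proj("scene",world(x,y,z)); out.append(int(cv2.remap(b.astype(np.float32),np.float32([[u]]),np.float32([[v]]),1)[0,0]))
    print(x,y,out)
print(np.mean([sense()["wrist_force"] for _ in range(5)],0))
E
python3 rk2.py
```

```text
0 85 [5, 5, 4, 5, 5, 5, 4, 4, 5, 4, 3, 4, 6, 6, 7, 9, 10, 10, 9]
10 85 [4, 5, 5, 5, 5, 7, 10, 13, 15, 16, 17, 17, 17, 17, 17, 17, 21, 26, 36]
20 85 [4, 4, 4, 4, 4, 7, 11, 14, 17, 20, 20, 20, 20, 20, 20, 21, 25, 33, 47]
26 85 [8, 6, 7, 7, 8, 10, 13, 16, 19, 20, 20, 20, 20, 20, 20, 21, 23, 31, 43]
[-0.35609252  0.65915549 -0.54099504]
```

Request:
{"api": "move_arm", "payload": {
  "plan": [
    [[0, 0, 0.5], 0],
    [[0, 0, 1], 0]
  ]
}}

```text
time: 15.9
position: [0.5434, -0.0591, 0.0254]
tool_rot: [180.0, -0.0, 95.2]
wrist_force: [-0.4, 1.0, 0.8]
opening: 0.0001
grasp_force: 0.5
```

Request:
{"api": "move_arm", "payload": {
  "plan": [
    [[0, 0, 0.5], 0],
    [[0, 0, 1], 0]
  ]
}}

```text
time: 16.1
position: [0.5434, -0.0591, 0.0244]
tool_rot: [180.0, -0.0, 95.2]
wrist_force: [-1.0, 1.5, 3.0]
opening: 0.0003
grasp_force: 1.9
```

Request:
{"api": "move_arm", "payload": {
  "plan": [
    [[0, 0, 0.5], 0],
    [[0, 0, 1], 0]
  ]
}}

```text
time: 16.3
position: [0.5435, -0.0591, 0.0242]
tool_rot: [180.0, 0.0, 95.2]
wrist_force: [-4.0, 2.2, 17.7]
opening: 0.0001
grasp_force: 8.9
```

```bash
python3 rk2.py
```

```text
0 85 [4, 4, 4, 4, 4, 4, 4, 4, 3, 4, 5, 6, 7, 8, 10, 11, 11, 10, 7]
10 85 [4, 4, 4, 5, 7, 11, 14, 17, 16, 16, 16, 16, 17, 16, 15, 15, 20, 26, 35]
20 85 [4, 4, 4, 5, 7, 12, 17, 20, 21, 20, 20, 21, 21, 20, 19, 20, 25, 33, 47]
26 85 [5, 5, 6, 7, 9, 13, 17, 19, 20, 20, 20, 21, 20, 20, 20, 21, 23, 32, 43]
[-3.47609831  2.00998675 12.81228889]
```

The force rose to about 17 N at the stop (settling near 13 N), so the rack is flat. Contact also shows the tip is about 16 mm above the reported TCP height. I'll retreat up and go over to the cover's outer side.

Request:
{"api": "move_arm", "payload": {
  "plan": [
    [[0, 0, -5], 0],
    [[0, 0, -30], 0],
    [[0, 0, -80], 0],
    [[0, 0, -130], 0],
    [[0, 0, -180], 0]
  ]
}}

```text
time: 17.0
position: [0.543, -0.0591, 0.2054]
tool_rot: [-180.0, -0.0, 95.2]
wrist_force: [1.2, -0.6, -0.4]
opening: 0.0
grasp_force: 0.0
```

Request:
{"api": "move_arm", "payload": {
  "plan": [
    [[0, 0, -50], 0],
    [[0, 0, -100], 0],
    [[40, 0, -110], 0],
    [[90, 0, -110], 0],
    [[140, 0, -110], 0]
  ]
}}

```text
time: 17.5
position: [0.5303, 0.0814, 0.3141]
tool_rot: [179.9, 0.0, 95.1]
wrist_force: [1.1, 0.2, -0.6]
opening: 0.0001
grasp_force: 0.0
```

Request:
{"api": "move_arm", "payload": {
  "plan": [
    [[22, 0, 0], 0],
    [[22, 0, 20], 0],
    [[22, 0, 70], 0],
    [[22, 0, 120], 0],
    [[22, 0, 150], 0]
  ]
}}

```text
time: 18.0
position: [0.5273, 0.1022, 0.1604]
tool_rot: [-179.8, -0.0, 95.2]
wrist_force: [0.5, -0.6, -0.6]
opening: -0.0002
grasp_force: 0.0
```

```bash
python3 rk2.py; python3 - <<'E'
from h import *
s=sense();d=s["position"][:2]-C;print(s["time"],d@EX*1e3,d@EY*1e3,s["position"],s["wrist_force"])
a=cv2.imread("pics/scene0.png",0).astype(int);b=cv2.cvtColor(get_image("scene"),cv2.COLOR_RGB2GRAY).astype(int)
for r in(130,150,175):print(r,a[r,286:318].tolist(),b[r,286:318].tolist())
E
```

```text
0 85 [8, 7, 7, 8, 10, 13, 16, 18, 20, 21, 21, 20, 20, 20, 21, 21, 31, 41, 54]
10 85 [8, 7, 6, 9, 12, 16, 19, 21, 21, 21, 21, 21, 21, 21, 21, 23, 31, 42, 55]
20 85 [7, 7, 9, 10, 10, 15, 18, 19, 20, 21, 21, 21, 22, 21, 21, 24, 30, 41, 55]
26 85 [8, 6, 8, 10, 12, 15, 18, 20, 21, 21, 21, 21, 21, 21, 21, 24, 29, 42, 53]
[ 0.50769229 -0.41588734 -0.00634986]
18.2 167.40565258826362 -0.25431657730389834 [0.52908086 0.10213973 0.16413037] [ 0.50769229 -0.41588734 -0.00634986]
130 [102, 102, 101, 102, 102, 101, 102, 102, 102, 102, 99, 77, 53, 52, 56, 56, 57, 57, 55, 56, 68, 91, 104, 106, 107, 107, 107, 107, 108, 108, 108, 109] [107, 107, 107, 106, 105, 106, 105, 106, 106, 107, 103, 79, 56, 55, 58, 58, 59, 58, 59, 59, 71, 95, 109, 111, 111, 112, 111, 112, 113, 108, 77, 36]
150 [105, 103, 104, 104, 105, 101, 76, 41, 23, 34, 49, 55, 57, 56, 56, 55, 55, 59, 71, 92, 103, 105, 105, 104, 105, 105, 105, 105, 105, 107, 107, 105] [108, 108, 107, 108, 108, 104, 79, 44, 26, 34, 51, 58, 60, 58, 58, 58, 57, 61, 67, 93, 106, 109, 109, 108, 108, 108, 109, 109, 109, 109, 110, 110]
175 [62, 64, 57, 56, 56, 54, 53, 54, 55, 57, 57, 56, 55, 57, 59, 70, 94, 106, 107, 108, 107, 107, 108, 108, 108, 108, 108, 108, 108, 108, 108, 108] [65, 65, 60, 59, 58, 57, 56, 57, 59, 59, 59, 60, 59, 60, 61, 74, 98, 110, 112, 112, 111, 111, 112, 111, 112, 112, 112, 112, 112, 112, 113, 113]
```

The cover is untouched and the rack edge profile is uniform, so it lies flat. I'll lower 12 mm and approach the cover slowly.

Request:
{"api": "move_arm", "payload": {
  "plan": [
    [[-4, 0, 4], 0],
    [[-8, 0, 8], 0],
    [[-13, 0, 12], 0],
    [[-18, 0, 12], 0],
    [[-22, 0, 12], 0]
  ]
}}

```text
time: 18.75
position: [0.5307, 0.0797, 0.1514]
tool_rot: [180.0, -0.0, 95.2]
wrist_force: [-0.5, -0.3, 0.7]
opening: 0.0005
grasp_force: 0.0
```

Request:
{"api": "move_arm", "payload": {
  "plan": [
    [[-3, 0, 0], 0],
    [[-6, 0, 0], 0],
    [[-9, 0, 0], 0],
    [[-12, 0, 0], 0],
    [[-15, 0, 0], 0]
  ]
}}

```text
time: 19.25
position: [0.5321, 0.0654, 0.1516]
tool_rot: [180.0, -0.0, 95.2]
wrist_force: [-0.5, 2.9, 3.0]
opening: -0.0
grasp_force: 1.6
```

Request:
{"api": "move_arm", "payload": {
  "plan": [
    [[-3, 0, 0], 0],
    [[-6, 0, 0], 0],
    [[-9, 0, 0], 0],
    [[-12, 0, 0], 0],
    [[-15, 0, 0], 0]
  ]
}}

```text
time: 19.75
position: [0.5334, 0.0502, 0.1514]
tool_rot: [180.0, -0.0, 95.2]
wrist_force: [-1.1, 2.5, 1.6]
opening: -0.0001
grasp_force: 1.3
```

Request:
{"api": "move_arm", "payload": {
  "plan": [
    [[-4, 0, 0], 0],
    [[-8, 0, 0], 0],
    [[-12, 0, -1], 0],
    [[-16, 0, -1], 0],
    [[-20, 0, -2], 0]
  ]
}}

```text
time: 20.25
position: [0.5351, 0.0301, 0.1532]
tool_rot: [-180.0, -0.0, 95.2]
wrist_force: [-0.7, 2.1, -1.9]
opening: 0.0001
grasp_force: 1.1
```

Request:
{"api": "move_arm", "payload": {
  "plan": [
    [[-4, 0, 0], 0],
    [[-8, 0, 0], 0],
    [[-12, 0, 0], 0],
    [[-16, 0, 0], 0],
    [[-20, 0, 0], 0]
  ]
}}

```text
time: 20.75
position: [0.5371, 0.0102, 0.1534]
tool_rot: [180.0, -0.0, 95.2]
wrist_force: [0.4, 1.7, 1.5]
opening: 0.0001
grasp_force: 1.1
```

Request:
{"api": "move_arm", "payload": {
  "plan": [
    [[-4, 0, 0], 0],
    [[-8, 0, 0], 0],
    [[-12, 0, 0], 0],
    [[-15, 0, 0], 0],
    [[-18, 0, 0], 0]
  ]
}}

```text
time: 21.25
position: [0.5387, -0.0076, 0.1533]
tool_rot: [-180.0, -0.0, 95.2]
wrist_force: [0.2, 2.1, -1.0]
opening: 0.0001
grasp_force: 0.9
```

Request:
{"api": "move_arm", "payload": {
  "plan": [
    [[-4, 0, 0], 0],
    [[-8, 0, 1], 0],
    [[-12, 0, 2], 0],
    [[-16, 0, 3], 0],
    [[-20, 0, 4], 0]
  ]
}}

```text
time: 21.75
position: [0.5405, -0.0277, 0.1493]
tool_rot: [180.0, -0.0, 95.2]
wrist_force: [0.6, 1.5, -0.3]
opening: -0.0002
grasp_force: 0.8
```

```bash
cat > cv.py <<'E'
from h import *
b=cv2.cvtColor(get_image("scene"),cv2.COLOR_RGB2GRAY)
s=sense();d=s["position"][:2]-C;print(s["time"],d@EX*1e3,d@EY*1e3,s["position"][2],s["wrist_force"])
# brightness along the arc of outer free-edge corner, near far end (y=-100)
for y in(-104,-98):
  print(y,[(round(f,2),int(b[int(round(v)),int(round(u))])) for f in np.arange(0,1.75,.1) for u,v in[proj("scene",world(75-150*np.cos(f)+20*np.sin(f),y,45.5+150*np.sin(f)+20*np.cos(f)))]])
E
python3 cv.py
```

```text
21.8 36.65790936313044 0.10706011630885791 0.14913319460530278 [ 0.16465379  0.86499034 -1.17559896]
-104 [(np.float64(0.0), 113), (np.float64(0.1), 116), (np.float64(0.2), 108), (np.float64(0.3), 106), (np.float64(0.4), 90), (np.float64(0.5), 34), (np.float64(0.6), 38), (np.float64(0.7), 14), (np.float64(0.8), 48), (np.float64(0.9), 13), (np.float64(1.0), 57), (np.float64(1.1), 35), (np.float64(1.2), 35), (np.float64(1.3), 23), (np.float64(1.4), 24), (np.float64(1.5), 24), (np.float64(1.6), 23), (np.float64(1.7), 64)]
-98 [(np.float64(0.0), 117), (np.float64(0.1), 115), (np.float64(0.2), 99), (np.float64(0.3), 103), (np.float64(0.4), 73), (np.float64(0.5), 33), (np.float64(0.6), 47), (np.float64(0.7), 13), (np.float64(0.8), 49), (np.float64(0.9), 21), (np.float64(1.0), 55), (np.float64(1.1), 36), (np.float64(1.2), 35), (np.float64(1.3), 26), (np.float64(1.4), 25), (np.float64(1.5), 24), (np.float64(1.6), 24), (np.float64(1.7), 66)]
```

Contact is steady at about 2 N and the cover is near 1.0 rad. Continuing along the arc.

Request:
{"api": "move_arm", "payload": {
  "plan": [
    [[-4, 0, 1], 0],
    [[-8, 0, 2.5], 0],
    [[-12, 0, 4], 0],
    [[-16, 0, 6], 0],
    [[-20, 0, 8], 0]
  ]
}}

```text
time: 22.3
position: [0.5423, -0.0476, 0.1412]
tool_rot: [180.0, -0.0, 95.2]
wrist_force: [-0.3, 1.8, 0.6]
opening: -0.0
grasp_force: 0.7
```

Request:
{"api": "move_arm", "payload": {
  "plan": [
    [[-3, 0, 1.5], 0],
    [[-6, 0, 3], 0],
    [[-9, 0, 4.5], 0],
    [[-12, 0, 7], 0],
    [[-15, 0, 9], 0]
  ]
}}

```text
time: 22.8
position: [0.5437, -0.0624, 0.1323]
tool_rot: [180.0, 0.0, 95.2]
wrist_force: [0.6, 1.5, 0.1]
opening: -0.0003
grasp_force: 0.7
```

Request:
{"api": "move_arm", "payload": {
  "plan": [
    [[-3, 0, 2.5], 0],
    [[-6, 0, 4.5], 0],
    [[-9, 0, 7], 0],
    [[-12, 0, 9.5], 0],
    [[-15, 0, 12], 0]
  ]
}}

```text
time: 23.3
position: [0.545, -0.0773, 0.1201]
tool_rot: [-180.0, -0.0, 95.2]
wrist_force: [-0.4, 1.4, 0.5]
opening: 0.0
grasp_force: 0.6
```

Request:
{"api": "move_arm", "payload": {
  "plan": [
    [[-3, 0, 3.5], 0],
    [[-6, 0, 7], 0],
    [[-9, 0, 10.5], 0],
    [[-12, 0, 14], 0],
    [[-15, 0, 18], 0]
  ]
}}

```text
time: 23.8
position: [0.5464, -0.0922, 0.102]
tool_rot: [180.0, -0.0, 95.2]
wrist_force: [0.1, 0.9, 0.3]
opening: -0.0003
grasp_force: 0.5
```

Request:
{"api": "move_arm", "payload": {
  "plan": [
    [[-2, 0, 3.5], 0],
    [[-4, 0, 7.5], 0],
    [[-6, 0, 11.5], 0],
    [[-8, 0, 15.5], 0],
    [[-10, 0, 19], 0]
  ]
}}

```text
time: 24.3
position: [0.5473, -0.1021, 0.083]
tool_rot: [180.0, -0.0, 95.2]
wrist_force: [0.1, 1.2, 0.9]
opening: -0.0003
grasp_force: 0.5
```

Request:
{"api": "move_arm", "payload": {
  "plan": [
    [[-1, 0, 3], 0],
    [[-2, 0, 6], 0],
    [[-3, 0, 9], 0],
    [[-4, 0, 12], 0],
    [[-5, 0, 15], 0]
  ]
}}

```text
time: 24.8
position: [0.5478, -0.107, 0.0681]
tool_rot: [180.0, -0.0, 95.2]
wrist_force: [0.1, -1.4, 0.9]
opening: -0.0001
grasp_force: 0.5
```

Request:
{"api": "move_arm", "payload": {
  "plan": [
    [[-1, 0, 2], 0],
    [[-1, 0, 4], 0],
    [[-2, 0, 6], 0],
    [[-2, 0, 8], 0],
    [[-2, 0, 10], 0]
  ]
}}

```text
time: 25.3
position: [0.548, -0.109, 0.0583]
tool_rot: [180.0, 0.0, 95.2]
wrist_force: [0.2, -1.4, 1.5]
opening: 0.0004
grasp_force: 0.5
```

Request:
{"api": "move_arm", "payload": {
  "plan": [
    [[0, 0, 1], 0],
    [[0, 0, 2], 0],
    [[0, 0, 3], 0],
    [[0, 0, 4], 0],
    [[0, 0, 5], 0]
  ]
}}

```text
time: 25.8
position: [0.548, -0.1089, 0.0533]
tool_rot: [180.0, -0.0, 95.2]
wrist_force: [-0.5, -0.9, 2.0]
opening: 0.0005
grasp_force: 0.5
```

Request:
{"api": "move_arm", "payload": {
  "plan": [
    [[0, 0, 0.5], 0],
    [[0, 0, 1], 0],
    [[0, 0, 1.5], 0]
  ]
}}

```text
time: 26.1
position: [0.5479, -0.109, 0.0518]
tool_rot: [180.0, -0.0, 95.2]
wrist_force: [0.1, -1.5, 0.7]
opening: -0.0001
grasp_force: 0.5
```

Request:
{"api": "move_arm", "payload": {
  "plan": [
    [[0, 0, 0.5], 0],
    [[0, 0, 1], 0]
  ]
}}

```text
time: 26.3
position: [0.5479, -0.1089, 0.0508]
tool_rot: [180.0, -0.0, 95.2]
wrist_force: [0.0, -1.1, 1.2]
opening: 0.0003
grasp_force: 0.5
```

Request:
{"api": "move_arm", "payload": {
  "plan": [
    [[0, 0, 0.5], 0],
    [[0, 0, 0.5], 0]
  ]
}}

```text
time: 26.5
position: [0.5479, -0.1089, 0.0503]
tool_rot: [-180.0, -0.0, 95.2]
wrist_force: [0.3, -0.5, 0.6]
opening: -0.0001
grasp_force: 0.1
```

Request:
{"api": "move_arm", "payload": {
  "plan": [
    [[0, 0, 0.5], 0],
    [[0, 0, 0.5], 0]
  ]
}}

```text
time: 26.7
position: [0.5479, -0.1089, 0.0499]
tool_rot: [-180.0, -0.0, 95.2]
wrist_force: [0.3, -0.6, 0.9]
opening: 0.0002
grasp_force: 0.4
```

Request:
{"api": "move_arm", "payload": {
  "plan": [
    [[0, 0, 0.4], 0],
    [[0, 0, 0.4], 0]
  ]
}}

```text
time: 26.9
position: [0.5479, -0.1089, 0.0498]
tool_rot: [180.0, 0.0, 95.2]
wrist_force: [-0.7, -0.3, 4.4]
opening: 0.0
grasp_force: 2.7
```

Request:
{"api": "move_arm", "payload": {
  "plan": [
    [[0, 0, 0.4], 0],
    [[0, 0, 0.4], 0],
    [[0, 0, 0.4], 0]
  ]
}}

```text
time: 27.2
position: [0.548, -0.1089, 0.0497]
tool_rot: [180.0, 0.0, 95.2]
wrist_force: [-2.8, 0.3, 9.1]
opening: 0.0002
grasp_force: 4.8
```

Request:
{"api": "move_arm", "payload": {
  "plan": [
    [[0, 0, -3], 0],
    [[0, 0, -20], 0],
    [[0, 0, -60], 0],
    [[0, 0, -110], 0],
    [[0, 0, -150], 0]
  ]
}}

```text
time: 27.7
position: [0.5479, -0.1088, 0.2014]
tool_rot: [180.0, 0.0, 95.2]
wrist_force: [-1.0, 1.0, 0.1]
opening: 0.0002
grasp_force: 0.0
```

Request:
{"api": "move_arm", "payload": {
  "plan": [
    [[-40, 0, -40], 0],
    [[-80, 0, -80], 0],
    [[-120, 0, -100], 0],
    [[-150, 0, -100], 0],
    [[-150, 0, -100], 0]
  ]
}}

```text
time: 28.2
position: [0.5615, -0.2621, 0.2995]
tool_rot: [179.9, 0.1, 95.0]
wrist_force: [0.0, 1.0, -1.1]
opening: 0.0001
grasp_force: 0.0
```

```bash
python3 - <<'E'
from h import *
s=sense();print(s["time"],s["position"],s["wrist_force"])
I=get_image("scene");b=cv2.cvtColor(I,cv2.COLOR_RGB2GRAY).astype(np.float32);cv2.imwrite("pics/z.png",I[:,:,::-1])
t=cv2.cvtColor(get_image("top"),cv2.COLOR_RGB2GRAY).astype(np.float32)
# grey-level steps of the cover's outline: along y at far end, and along x past free edge
for n,im in(("scene",b),("top",t)):
  for lab,pts in(("x",[(x,0,65.5) for x in range(-100,-60,3)]),("y+",[(0,y,65.5) for y in range(95,128,3)]),("z free edge",[(-75,30,z) for z in range(30,86,4)])):
    print(n,lab,[int(cv2.remap(im,np.float32([[u]]),np.float32([[v]]),1)[0,0]) for u,v in(proj(n,world(*p)) for p in pts)])
a=cv2.imread("pics/scene0.png",0)
d=cv2.absdiff(a,b.astype(np.uint8))>35
n,l,st,c=cv2.connectedComponentsWithStats(d.astype(np.uint8));print([q.tolist() for q in st[1:] if q[4]>25])
E
```

```text
28.2 [ 0.56154816 -0.26211861  0.29954232] [ 0.00357932  0.95054579 -1.05997877]
scene x [61, 61, 60, 59, 58, 57, 59, 64, 65, 60, 58, 58, 58, 58]
scene y+ [58, 58, 58, 54, 45, 29, 15, 6, 4, 4, 3]
scene z free edge [58, 59, 58, 58, 58, 59, 59, 60, 62, 64, 76, 88, 89, 78]
top x [91, 89, 87, 88, 87, 89, 96, 104, 101, 97, 96, 94, 96, 94]
top y+ [100, 98, 99, 99, 97, 91, 88, 96, 101, 107, 113]
top z free edge [96, 96, 96, 95, 93, 90, 87, 84, 77, 73, 75, 77, 83, 87]
[[93, 0, 27, 2, 45], [516, 0, 73, 52, 1862], [94, 2, 50, 35, 795], [366, 7, 31, 34, 510], [274, 14, 16, 9, 122], [110, 42, 37, 56, 1446], [337, 49, 62, 42, 1228], [530, 48, 28, 7, 84], [576, 50, 6, 7, 29], [277, 56, 25, 18, 184], [566, 64, 13, 10, 74], [385, 72, 149, 80, 3941], [343, 80, 12, 9, 47], [555, 81, 8, 7, 36], [240, 97, 154, 74, 4465], [280, 149, 35, 98, 2075], [235, 152, 5, 11, 37], [210, 159, 23, 30, 235], [253, 163, 12, 3, 31], [239, 170, 45, 12, 341], [216, 174, 19, 52, 371], [173, 184, 46, 47, 756], [281, 188, 6, 26, 43], [265, 200, 12, 27, 239], [241, 229, 37, 5, 107]]
```

```bash
python3 - <<'E'
from h import *
def dark(im,roi,th):
    x,y,w,h=roi;m=(cv2.cvtColor(im,cv2.COLOR_BGR2GRAY)[y:y+h,x:x+w]<th).astype(np.uint8)
    n,l,st,c=cv2.connectedComponentsWithStats(m);return [(s[4],*q.round(1)) for s,q in zip(st[1:],c[1:]) if s[4]>40]
Z=cv2.imread("pics/z.png");A=cv2.imread("pics/scene0.png")
for r in((155,160,55,85),(245,145,30,30)):print(dark(A,r,25),dark(Z,r,25))
T0=cv2.imread("pics/top0.png");T1=get_image("top")[:,:,::-1].copy()
r=(383,250,30,30);print(dark(T0,r,40),dark(T1,r,40))
for R in((350,190,380,280),):
  pass
g=lambda i,x,y,w,h:cv2.cvtColor(i[y:y+h,x:x+w],cv2.COLOR_BGR2GRAY)
for n,a,b,(x,y,w,h) in(("bottle",A,Z,(318,208,30,40)),("heatsink",A,Z,(212,250,40,24)),("screwdr",A,Z,(430,160,30,50))):
    p=cv2.phaseCorrelate(np.float32(g(a,x,y,w,h)),np.float32(g(b,x,y,w,h)));print(n,p)
E
```

```text
[(np.int32(175), np.float64(43.7), np.float64(22.4)), (np.int32(912), np.float64(22.2), np.float64(61.8))] [(np.int32(198), np.float64(43.4), np.float64(22.4)), (np.int32(926), np.float64(22.4), np.float64(61.5))]
[(np.int32(182), np.float64(13.7), np.float64(13.8)), (np.int32(110), np.float64(13.7), np.float64(27.6))] [(np.int32(161), np.float64(14.1), np.float64(12.2))]
[(np.int32(289), np.float64(15.1), np.float64(14.8))] [(np.int32(312), np.float64(15.5), np.float64(15.0))]
bottle ((-0.029387636843082987, 0.014848088423157435), 0.9756636691093444)
heatsink ((0.017059722490003537, -0.02736837175705631), 1.026782757540544)
screwdr ((0.03927265939243263, -0.016689090613098756), 0.9668169609705607)
```

The surrounding objects have not moved, and the cover is shut against its stop. Handing in.

```bash
python3 -c "
from workcell import *
print(sign_off())"
```

```text
the job is handed in; nothing more can be done
None
```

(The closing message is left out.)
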